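# Seat the trinket box lid and hold it in the trigger clamp

### The job

First press the raised lid panel of the wooden trinket box down until it is flush with the rim. Then squeeze the one-hand clamp's red trigger towards its handle, again and again as needed (do not push the sliding jaw by hand), until the box is gripped between both jaws and the red sprung pad is pressed in about half its travel, never all the way or the box is crushed. Finish while still holding the trigger squeezed, box gripped, and leave the other things on the stall alone.

Things in the scene. Friction and masses are not known exactly. Their poses are not given: they have to be found in the camera images.
- clamp: Plywood board, 380 x 290 x 12 mm, fixed to the table, with a one-hand bar clamp lying flat on it (clamp mid-plane 45 mm above the table; all of it below 60 mm). Origin at table height under the clamp's head. +x runs along the steel bar towards the sliding jaw; the jaws stick out to -y; handle and trigger stick out to +y, side by side.
- handle_grip (a point): Middle of the fixed orange handle with dark grip: a bar 18 mm thick along clamp x (faces at clamp x = -26 and -8 mm), 26 mm high, free from clamp y = 38 (head) to 130 mm; the board's top lies 20 mm below its underside. Point at clamp (-17, 85, 45) mm. Axes as the clamp.
- trigger_grip (a point): Point on the red trigger lever (10 mm thick, 22 mm high, reaching to clamp y about 115 mm), 97 mm from its pivot, beside handle_grip on its +x side, 45 mm above the table. Released, handle and trigger measure about 57 mm over their outer faces here (they splay); fully squeezed 32 mm, with 4 mm left between them.
- trigger (a joint): Trigger angle, rad: 0 released (a light spring, 2 to 4 N at trigger_grip, returns it there), grows as it is squeezed towards the handle (towards clamp -x), stop at 0.25. Pivot vertical, at clamp (1, -12) mm. Squeezing pulls the bar along: a full stroke gains 3 to 8 mm (saw teeth 4 mm apart). On release a brake pawl holds the bar, which may slip back up to 4 mm under load. Needs under 15 N at trigger_grip.
- bar (a joint): How far bar and sliding jaw have been drawn in towards the fixed jaw, m, 0 to 0.055. It creeps back at most one tooth (4 mm) on release.
- slide_jaw (a point): Middle of the black sliding jaw on the bar's +x end, 16 x 115 x 46 mm; moves towards clamp -x as the bar is drawn in. In front of it sits the red sprung pad, 8 x 50 x 34 mm, on a plunger.
- pad_face (a point): Centre of the pad's flat face that looks to the box (clamp -x). Untouched, the pad stands 14 mm plus its own 8 mm out of the jaw.
- pad (a joint): How far the pad is pressed into the sliding jaw, m: 0 untouched, 0.014 all the way in. Spring 1 N per mm after 1 N to start.
- fixed_jaw: Black fixed jaw with a cork face, 115 mm long, on the clamp's head; face at clamp x = 20 mm, y -45 to -105 mm. Origin as the clamp's.
- box: Wooden trinket box with brass bands, 80 x 100 x 55 mm (x, y, z), 0.25 kg, standing loose on the board between the jaws, its 100 mm sides facing them, some mm off the fixed jaw: the pad slides it there. Origin at the centre of its underside, axes nearly as the clamp's.
- box_rim (a point): Centre of the box's mouth at the height of its rim (67 mm above the table).
- lid_top (a point): Centre of the top of the light wooden lid panel, 62 x 82 mm, with a small brass disc; flush with the rim when fully home.
- lid (a joint): Height of the lid panel's top above the rim, m: 0 fully home and flush, starts 6 to 11 mm up. Stiff fit: about 5 N to press it down; it stays where it is left.
- glue: Bystander: white glue bottle with orange cap, not to be disturbed. Origin under its centre.
- tin: Bystander: small brass tin, not to be disturbed. Origin under its centre.
- scent: Bystander: amber scent bottle, not to be disturbed. Origin under its centre.
- clock: Bystander: brass clock lying face up, not to be disturbed. Origin under its centre.
- bowl: Bystander: blue bowl, not to be disturbed. Origin under its centre.
- driver: Bystander: screwdriver, not to be disturbed. Origin under its centre.
Mind the look-alikes: they are no part of the job. Of the things that look like the box, the smaller one is meant.

How it is judged:
By the outcome, as a careful person would: the job done as asked, in the order asked, and still so for the second after the job is handed in, while the arm keeps its last pose, push and grip.
It also fails if it takes over 64 s, if anything falls off the work surface, if the arm or the gripper's body presses on something with over 40 N, if the wrist force passes 120 N, or if a joint passes its speed limit or range.

### The arm

A 7-joint arm with a two-finger parallel gripper is mounted at the origin on the work surface. World frame = base frame: x ahead of the robot, y to its left, z up, the work surface at z = 0. Lengths are in m, angles in rad, forces in N, time in s.
With the tool pointing down it reaches from about 0.425 to 0.925 m from the base axis. Payload 6.8 kg.
Tool frame: the origin (TCP) lies midway between the tips of the shut fingers; the grasp point (between the pads) lies 19 mm behind it; z points along the fingers, y is the line along which they close (so a half turn about z gives the same grasp; the last joint's range is limited). The gripper opens to 85 mm and grips with 20 to 120 N. Pads are 22 mm wide; open, the fingers measure 114 mm over their backs; the gripper's body (76 mm by 85 mm) begins 54 mm behind the grasp point. The pads swing forward as they close: fully open they stand 13 mm farther back than shut.
Start: joints at [-1.3, 0.477, 0.022, 1.555, -0.011, 1.109, -0.083], TCP at [0.25, 0.627, 0.231] pointing down, gripper open.
Joint ranges: [-2.96, 2.96], [-0.34, 2.1], [-1.41, 1.46], [0.24, 2.44], [-1.37, 4.51], [0.17, 1.92], [-2.96, 2.96]. Speed limits (rad/s): [2.39, 2.39, 3.14, 3.14, 3.14, 3.14, 3.14].

### API

Orientations are given as a unit quaternion [w, x, y, z].
In Python, from station import bot gives the robot as it stands.
- The arm moves only by the tool jog_arm, never from a script. Its argument "rows" is a list of rows, each an object of numbers: "fingers": the finger opening in mm, from 0 to 85.4; "x", "y", "z": the shift along the tool's x, y, z in mm; "ax", "ay", "az": the turn, a rotation vector about the tool's x, y, z in degrees. A call has exactly 8 rows; each row shifts and turns the commanded pose from where the row before left it, along the tool's axes as they then stand; what a row does not reach is not made up. A row lasts 1/10 s, in which the tool goes at most 50 mm and 8.59 degrees, less where a joint would pass 70% of its speed; a pose out of reach is approached as far as the arm can. A call with a gripper value outside its range is refused whole. The fingers move at their own pace and stop on an object; "force" is the grip in N (left out, the last holds). Time passes only in rows, so rows that do not move let the fingers close, or fill a call up. It gives the time, the measured TCP pose, the force, the opening and the grip force at its end, in the units of the state.
- bot.get_obs(): the state, without advancing time (a new reading comes with each control period).
- bot.read_camera(name): name is "scene" or "side" or "wrist"; returns a dict with "pixels" (384x512x3 uint8, red, green, blue), "vertical_fov" (degrees; the focal length in pixels is half the picture's height over the tangent of half this angle, whatever the lens; pixels are square), "cx", "cy" (the principal point, pixels), "world_from_camera" (4x4, takes a point from camera to world coordinates). Camera axes: x right, y down, z forward; pixel columns grow to the right and rows downward; lengths in m; the calibration is good to about 2 mm. A picture is of the moment at which its call begins. There is no depth.
- bot.hand_in(): hands the job in; it is judged then, once.
The state is a dict: "t": time; "q": joint angles; "joint_vel": joint speeds; "joint_torque": joint torques, N m; "eef_pos": TCP position; "tool_rot": TCP orientation; "contact_force": force on the tool from outside, world axes, zero at the start; "torque": the same for the moment, N m; "gripper_width": opening from 0.0 (shut) to 1.0 (fully open); "grasp_force": force on a finger pad.
Only numpy, scipy, OpenCV 4.12 (cv2) and the standard library are available. Lean on these libraries where they do the work, as an engineer would, in place of code of your own. Each camera call takes 0.05 s, during which the arm holds its last target. There are 200 camera calls.

## Working session

There is one attempt and no reset: what is moved stays moved. The work goes in short steps, Python scripts to look and compute and a tool call to move; the robot and the scene stay as the last step left them, time stands still between calls to the robot, and variables do not carry over. Pictures are saved under pics/ and viewed, at most 10 in all, crops included, and the job is handed in when it is done.

Besides the shell and the picture viewer there is one more tool, called after "Request:" as name(argument=value, ...) on one line, values as JSON. jog_arm: Moves the arm, as the interface text tells. Its arguments: {"type":"object","properties":{"rows":{"type":"array","items":{"type":"object","properties":{"fingers":{"type":"number"},"x":{"type":"number"},"y":{"type":"number"},"z":{"type":"number"},"ax":{"type":"number"},"ay":{"type":"number"},"az":{"type":"number"}}}},"force":{"type":"number"}},"required":["rows"]}

```bash
mkdir -p pics; cat > h.py <<'E'
import numpy as np,cv2
from station import bot
def cam(n,save=None):
    d=bot.read_camera(n); 
    if save: cv2.imwrite('pics/'+save,cv2.cvtColor(d['pixels'],cv2.COLOR_RGB2BGR))
    return d
def ray(d,u,v):
    f=192/np.tan(np.radians(d['vertical_fov'])/2);T=np.array(d['world_from_camera'])
    r=T[:3,:3]@np.array([(u-d['cx'])/f,(v-d['cy'])/f,1]);return T[:3,3],r/np.linalg.norm(r)
def plane(d,u,v,z):
    o,r=ray(d,u,v);return o+r*(z-o[2])/r[2]
def tri(d1,p1,d2,p2):
    a,r=ray(d1,*p1);b,s=ray(d2,*p2)
    k=np.linalg.lstsq(np.c_[r,-s],b-a,rcond=None)[0]
    p,q=a+k[0]*r,b+k[1]*s;return (p+q)/2,np.linalg.norm(p-q)
def px(d,P):
    f=192/np.tan(np.radians(d['vertical_fov'])/2);T=np.array(d['world_from_camera'])
    c=T[:3,:3].T@(np.array(P)-T[:3,3]);return d['cx']+f*c[0]/c[2],d['cy']+f*c[1]/c[2]
E
python3 - <<'E'
from h import *
I=[]
for n in('scene','side','wrist'):
    d=cam(n,n+'0.png');print(n,d['vertical_fov'],d['cx'],d['cy'],np.round(d['world_from_camera'],3).tolist())
    I.append(d['pixels'])
o=bot.get_obs();print(o)
# montage: scene+side stacked
m=np.hstack(I[:2])
E
```

```text
scene 44.95211428306761 259.3092209076544 191.97587585456063 [[-0.519, 0.446, -0.729, 1.42], [0.855, 0.268, -0.445, 0.604], [-0.003, -0.854, -0.52, 0.768], [0.0, 0.0, 0.0, 1.0]]
side 49.63430595455527 249.8377879909802 196.4087022251479 [[0.988, -0.078, 0.133, 0.308], [-0.154, -0.566, 0.81, -1.03], [0.012, -0.821, -0.571, 0.825], [0.0, 0.0, 0.0, 1.0]]
wrist 61.5735395785636 254.80143368735662 198.01875434389336 [[0.37, 0.891, 0.264, 0.182], [0.929, -0.354, -0.107, 0.653], [-0.002, 0.285, -0.959, 0.372], [0.0, 0.0, 0.0, 1.0]]
{'t': 0.15, 'q': array([-1.30008676,  0.47766203,  0.022351  ,  1.55618863, -0.01150264,
        1.1093079 , -0.08310885]), 'joint_vel': array([ 0.0003128 , -0.00186666,  0.00078128, -0.00428312, -0.00232931,
        0.00069481,  0.00081239]), 'joint_torque': array([ 2.52575250e-03, -5.96924293e+01,  1.61007777e+00, -2.81487626e+01,
        1.26328535e-02,  6.58193749e-03, -4.34879695e-06]), 'eef_pos': array([0.24946625, 0.62672861, 0.23052949]), 'tool_rot': array([-8.50903894e-05,  1.88272213e-01,  9.82116621e-01, -7.13793045e-04]), 'contact_force': array([ 1.42634141, -0.13110511,  0.33707751]), 'torque': array([ 0.07785267,  0.05887003, -0.00876074]), 'grasp_force': 0.0, 'gripper_width': 1.0001282738238582}
```

View pics/scene0.png

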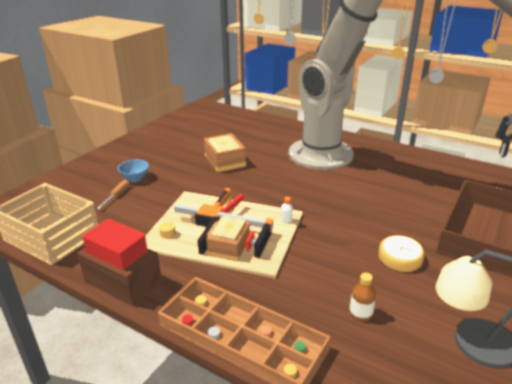

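View pics/side0.png

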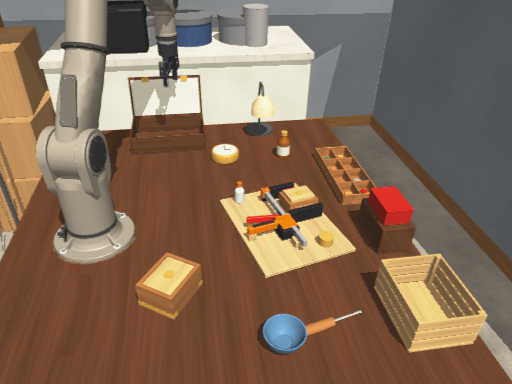

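The scene holds two box-like things. The one in the clamp is at scene (229,237) and side (298,198). A larger one stands alone at scene (225,152) and side (170,285). I choose the smaller one on the board, between the jaws. Next is one close crop of both views.

```bash
python3 - <<'E'
import cv2,numpy as np
a=cv2.imread('pics/scene0.png')[180:280,140:310];b=cv2.imread('pics/side0.png')[175:275,210:360]
a=cv2.resize(a,(680,400)[:2],interpolation=2)[:, :];b=cv2.resize(b,None,fx=4,fy=4,interpolation=2)
a=cv2.resize(a,(510,300));b=cv2.resize(b,(450,300))
c=np.zeros((600,510,3),np.uint8);c[:300]=a;c[300:,:450]=b
cv2.imwrite('pics/c1.png',c)
E
```

```text
(no output)
```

View pics/c1.png

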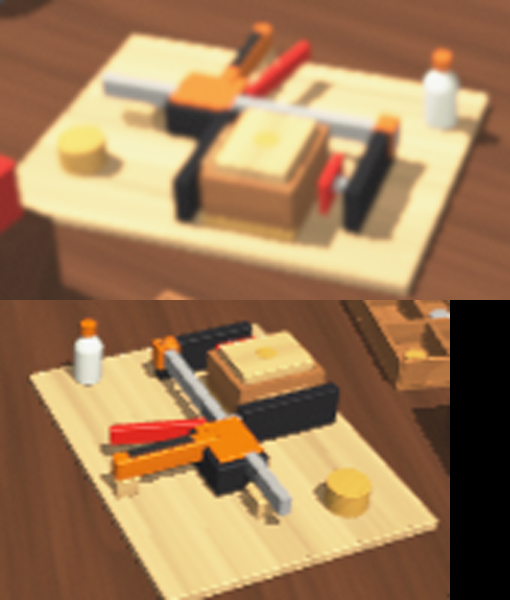

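The crop shows the lid disc at scene (229,226) and side (299,193). The handle end is at scene (227,189) and side (250,228), and the red trigger end at scene (241,196) and side (248,218). The sliding jaw with its red pad is on the right of the scene view, and the glue bottle is at the board corner.

```bash
python3 - <<'E'
from h import *
s=cam('scene');d=cam('side')
S=lambda x,y:(140+x/3,180+y/3);D=lambda x,y:(210+x/3,175+(y-300)/3)
for n,a,b in[('disc',(268,137),(267,353)),('handle_end',(262,30),(120,463)),('trig_end',(303,47),(116,432)),('slideorange',(386,123),(165,348)),('barend',(107,85),(283,500)),('glue cap',(442,57),(89,325)),('boardL/R', (490,93),(30,375))]:
    P,e=tri(s,S(*a),d,D(*b));print(n,P.round(4),round(e,4))
q=[plane(d,*D(*p),.012)[:2] for p in((30,375),(165,600),(437,522))];print(np.round(q,4),np.linalg.norm(q[1]-q[0]),np.linalg.norm(q[2]-q[1]))
# bar axis via gray line in side at z .045+
e=[plane(d,*D(*p),.055)[:2] for p in((283,495),(172,352))];print(np.round(e,4),np.degrees(np.arctan2(*(e[1]-e[0])[::-1])))
e=[plane(s,*S(*p),.055)[:2] for p in((107,82),(372,125))];print(np.round(e,4),np.degrees(np.arctan2(*(e[1]-e[0])[::-1])))
E
```

```text
disc [0.6398 0.0343 0.078 ] 0.0076
handle_end [ 0.4614 -0.0955  0.0517] 0.006
trig_end [ 0.4653 -0.0443  0.0502] 0.0061
slideorange [0.541  0.0931 0.0543] 0.0071
barend [ 0.6087 -0.1684  0.0467] 0.0008
glue cap [0.4585 0.1052 0.0837] 0.0053
boardL/R [0.3924 0.1237 0.0113] 0.0082
[[ 0.3948  0.1174]
 [ 0.4815 -0.2481]
 [ 0.7625 -0.183 ]] 0.37563453293185006 0.28852305659779515
[[ 0.6076 -0.171 ]
 [ 0.5489  0.079 ]] 103.22242242381347
[[ 0.6138 -0.1627]
 [ 0.5461  0.085 ]] 105.26949595212837
```

Request:
jog_arm(rows=[{"az":-7,"fingers":0},{"az":-7},{"az":-7},{"az":-7},{"az":-7},{"x":-15,"y":-42},{"x":-15,"y":-42},{"x":-15,"y":-42}], force=60)

```text
invalid input
```

Request:
jog_arm(rows=[{"x":-15,"y":-42},{"x":-15,"y":-42},{"x":-15,"y":-42},{"x":-15,"y":-42},{"x":-15,"y":-42},{"x":-15,"y":-42},{"x":-15,"y":-42},{"x":-15,"y":-42}])

```text
invalid input
```

Request:
jog_arm(rows=[{"x":-15,"y":-42},{"x":-15,"y":-42},{"x":-15,"y":-42},{"x":-15,"y":-42},{"x":-8,"y":-25},{},{},{}])

```text
invalid input
```

```bash
python3 - <<'E'
from h import *
d=cam('wrist','w1.png');o=bot.get_obs();print(o['t'],o['eef_pos'],o['tool_rot'],o['contact_force'],o['q'])
np.save('w1.npy',np.array([d['vertical_fov'],d['cx'],d['cy']]+list(np.ravel(d['world_from_camera']))))
E
```

```text
0.3 [0.24954458 0.62700271 0.23097816] [-3.61995205e-05  1.88259678e-01  9.82119244e-01 -2.86833868e-04] [-1.54833231  0.80310454  0.45526109] [-1.30013494  0.47729743  0.02240485  1.55570801 -0.01150991  1.10929411
 -0.0830853 ]
```

View pics/w1.png

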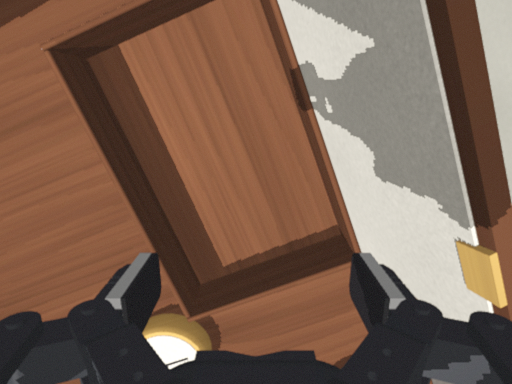

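The wrist view still shows the start place (a tray, with the fingers at the bottom), so the moves were refused. Each row probably needs every field.

Request:
jog_arm(rows=[{"x":0,"y":0,"z":0,"ax":0,"ay":0,"az":-7,"fingers":0},{"x":0,"y":0,"z":0,"ax":0,"ay":0,"az":-7,"fingers":0},{"x":0,"y":0,"z":0,"ax":0,"ay":0,"az":-7,"fingers":0},{"x":0,"y":0,"z":0,"ax":0,"ay":0,"az":-7,"fingers":0},{"x":0,"y":0,"z":0,"ax":0,"ay":0,"az":-7,"fingers":0},{"x":-15,"y":-42,"z":0,"ax":0,"ay":0,"az":0,"fingers":0},{"x":-15,"y":-42,"z":0,"ax":0,"ay":0,"az":0,"fingers":0},{"x":-15,"y":-42,"z":0,"ax":0,"ay":0,"az":0,"fingers":0}], force=60)

```text
t: 1.1
eef_pos: [0.323, 0.5136, 0.2312]
tool_rot: [0.0, -0.116, 0.993, -0.0]
contact_force: [0.5, 0.5, 0.9]
gripper_width: 0.001
grasp_force: 0.0
```

Request:
jog_arm(rows=[{"x":-15,"y":-42,"z":0,"ax":0,"ay":0,"az":0,"fingers":0},{"x":-15,"y":-42,"z":0,"ax":0,"ay":0,"az":0,"fingers":0},{"x":-15,"y":-42,"z":0,"ax":0,"ay":0,"az":0,"fingers":0},{"x":-15,"y":-42,"z":0,"ax":0,"ay":0,"az":0,"fingers":0},{"x":-15,"y":-42,"z":0,"ax":0,"ay":0,"az":0,"fingers":0},{"x":-15,"y":-42,"z":0,"ax":0,"ay":0,"az":0,"fingers":0},{"x":-15,"y":-42,"z":0,"ax":0,"ay":0,"az":0,"fingers":0},{"x":-15,"y":-42,"z":0,"ax":0,"ay":0,"az":0,"fingers":0}])

```text
t: 1.9
eef_pos: [0.5172, 0.2139, 0.2315]
tool_rot: [0.0, -0.116, 0.993, 0.0]
contact_force: [0.6, 0.1, 0.1]
gripper_width: 0.003
grasp_force: 0.0
```

Request:
jog_arm(rows=[{"x":-15,"y":-40,"z":0,"ax":0,"ay":0,"az":0,"fingers":0},{"x":-15,"y":-40,"z":0,"ax":0,"ay":0,"az":0,"fingers":0},{"x":-15,"y":-40,"z":0,"ax":0,"ay":0,"az":0,"fingers":0},{"x":-15,"y":-40,"z":0,"ax":0,"ay":0,"az":0,"fingers":0},{"x":-15,"y":-40,"z":0,"ax":0,"ay":0,"az":0,"fingers":0},{"x":0,"y":0,"z":0,"ax":0,"ay":0,"az":0,"fingers":0},{"x":0,"y":0,"z":0,"ax":0,"ay":0,"az":0,"fingers":0},{"x":0,"y":0,"z":0,"ax":0,"ay":0,"az":0,"fingers":0}])

```text
t: 2.7
eef_pos: [0.6349, 0.0396, 0.2311]
tool_rot: [-0.0, -0.117, 0.993, 0.0]
contact_force: [0.2, 0.6, -0.5]
gripper_width: 0.001
grasp_force: 0.0
```

```bash
cat >> h.py <<'E'
import pickle
E
python3 - <<'E'
from h import *
d=cam('wrist','w2.png');o=bot.get_obs();print(o['t'],o['eef_pos'],o['tool_rot'],o['contact_force'],o['q'])
pickle.dump(d,open('w2.pkl','wb'))
E
```

```text
2.75 [0.63485278 0.03995986 0.23119559] [-1.94968167e-04 -1.16940856e-01  9.93138740e-01  4.91447974e-04] [ 0.34740113 -0.05486505 -0.29326228] [-0.2702751   0.41432866  0.14808168  1.6618304  -0.06885991  1.07084612
  1.70372436]
```

View pics/w2.png

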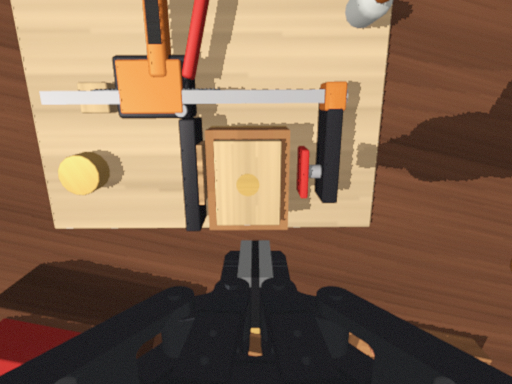

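The wrist view shows the lid disc at (248,184) and the box rim from (207,129) to (289,230). The red pad is at (304,172), the handle at (156,50) and the trigger at (197,40). The bar runs level along row 97, with the glue bottle at (370,8).

```bash
python3 - <<'E'
from h import *
from scipy.spatial.transform import Rotation as R
d=pickle.load(open('w2.pkl','rb'));o=bot.get_obs();q=o['tool_rot'];M=R.from_quat(q,scalar_first=True).as_matrix()
s=cam('scene')
print('disc', tri(d,(248,184),s,(229.3,225.7)))
for n,u,v,z in[('disc',248,184,.075),('rimTL',207,129,.067),('rimBR',289,230,.067),('jawface',199,190,.06),('padface',299,172,.055),('bar l',42,98,.05),('bar r',325,96,.05),('head TL',118,60,.06),('head BR',183,116,.06),('handleL',149,40,.058),('handleR',166,40,.058),('trigL',189,40,.056),('trigR',200,40,.056),('trigL75',184,75,.056),('slidejawR',338,195,.06),('slidejawL',320,195,.06)]:
    P=plane(d,u,v,z);print(n,P.round(4),'tool mm',((P-o['eef_pos'])@M*1000).round(1))
E
```

```text
disc (array([0.63642683, 0.03431612, 0.0784776 ]), np.float64(0.0024153245756596))
disc [0.638  0.0334 0.075 ] tool mm [ -1.5  -7.2 156.2]
rimTL [ 0.5975 -0.0152  0.067 ] tool mm [ 49.1 -45.1 164.2]
rimBR [0.6772 0.0852 0.067 ] tool mm [-51.8  34.  164.2]
jawface [ 0.6591 -0.0124  0.06  ] tool mm [-11.4 -56.7 171.1]
padface [0.619  0.0811 0.055 ] tool mm [  5.8  43.6 176.2]
bar l [ 0.6073 -0.176   0.05  ] tool mm [  76.9 -203.8  181. ]
bar r [0.543  0.0863 0.05  ] tool mm [ 78.6  66.2 181.3]
head TL [ 0.5571 -0.1052  0.06  ] tool mm [ 109.3 -123.3  171.1]
head BR [ 0.5917 -0.0403  0.06  ] tool mm [ 60.5 -68.2 171.1]
handleL [ 0.5343 -0.0812  0.058 ] tool mm [125.9 -94.6 173.1]
handleR [ 0.5308 -0.0665  0.058 ] tool mm [125.9 -79.5 173.1]
trigL [ 0.5258 -0.0471  0.056 ] tool mm [126.2 -59.5 175.2]
trigR [ 0.5235 -0.0375  0.056 ] tool mm [126.2 -49.7 175.2]
trigL75 [ 0.5558 -0.0464  0.056 ] tool mm [ 96.9 -65.8 175.2]
slidejawR [0.6318 0.1248 0.06  ] tool mm [-16.8  83.1 171.3]
slidejawL [0.636  0.1072 0.06  ] tool mm [-16.8  64.9 171.3]
```

Request:
jog_arm(rows=[{"x":-1.5,"y":-6,"z":30,"ax":0,"ay":0,"az":0,"fingers":0},{"x":0,"y":0,"z":40,"ax":0,"ay":0,"az":0,"fingers":0},{"x":0,"y":0,"z":40,"ax":0,"ay":0,"az":0,"fingers":0},{"x":0,"y":0,"z":25,"ax":0,"ay":0,"az":0,"fingers":0},{"x":0,"y":0,"z":8,"ax":0,"ay":0,"az":0,"fingers":0},{"x":0,"y":0,"z":0,"ax":0,"ay":0,"az":0,"fingers":0},{"x":0,"y":0,"z":0,"ax":0,"ay":0,"az":0,"fingers":0},{"x":0,"y":0,"z":0,"ax":0,"ay":0,"az":0,"fingers":0}])

```text
t: 3.6
eef_pos: [0.6396, 0.033, 0.0903]
tool_rot: [0.002, -0.116, 0.993, 0.0]
contact_force: [0.1, 0.4, -0.3]
gripper_width: -0.0
grasp_force: 0.0
```

Request:
jog_arm(rows=[{"x":0,"y":0,"z":2,"ax":0,"ay":0,"az":0,"fingers":0},{"x":0,"y":0,"z":2,"ax":0,"ay":0,"az":0,"fingers":0},{"x":0,"y":0,"z":2,"ax":0,"ay":0,"az":0,"fingers":0},{"x":0,"y":0,"z":2,"ax":0,"ay":0,"az":0,"fingers":0},{"x":0,"y":0,"z":2,"ax":0,"ay":0,"az":0,"fingers":0},{"x":0,"y":0,"z":2,"ax":0,"ay":0,"az":0,"fingers":0},{"x":0,"y":0,"z":2,"ax":0,"ay":0,"az":0,"fingers":0},{"x":0,"y":0,"z":0,"ax":0,"ay":0,"az":0,"fingers":0}])

```text
t: 4.4
eef_pos: [0.6382, 0.0326, 0.0742]
tool_rot: [-0.0, -0.116, 0.993, 0.0]
contact_force: [-0.7, -0.5, 1.5]
gripper_width: 0.0
grasp_force: 1.0
```

Request:
jog_arm(rows=[{"x":0,"y":0,"z":1,"ax":0,"ay":0,"az":0,"fingers":0},{"x":0,"y":0,"z":1,"ax":0,"ay":0,"az":0,"fingers":0},{"x":0,"y":0,"z":1,"ax":0,"ay":0,"az":0,"fingers":0},{"x":0,"y":0,"z":1,"ax":0,"ay":0,"az":0,"fingers":0},{"x":0,"y":0,"z":1,"ax":0,"ay":0,"az":0,"fingers":0},{"x":0,"y":0,"z":1,"ax":0,"ay":0,"az":0,"fingers":0},{"x":0,"y":0,"z":0,"ax":0,"ay":0,"az":0,"fingers":0},{"x":0,"y":0,"z":0,"ax":0,"ay":0,"az":0,"fingers":0}])

```text
t: 5.2
eef_pos: [0.6382, 0.0326, 0.0681]
tool_rot: [-0.0, -0.116, 0.993, -0.0]
contact_force: [-1.5, -0.3, 1.5]
gripper_width: 0.004
grasp_force: 1.1
```

Request:
jog_arm(rows=[{"x":0,"y":0,"z":0.5,"ax":0,"ay":0,"az":0,"fingers":0},{"x":0,"y":0,"z":0.5,"ax":0,"ay":0,"az":0,"fingers":0},{"x":0,"y":0,"z":0.5,"ax":0,"ay":0,"az":0,"fingers":0},{"x":0,"y":0,"z":0,"ax":0,"ay":0,"az":0,"fingers":0},{"x":0,"y":0,"z":0,"ax":0,"ay":0,"az":0,"fingers":0},{"x":0,"y":0,"z":0,"ax":0,"ay":0,"az":0,"fingers":0},{"x":0,"y":0,"z":0,"ax":0,"ay":0,"az":0,"fingers":0},{"x":0,"y":0,"z":0,"ax":0,"ay":0,"az":0,"fingers":0}])

```text
t: 6.0
eef_pos: [0.6382, 0.0326, 0.0671]
tool_rot: [0.0, -0.116, 0.993, 0.0]
contact_force: [-2.7, -0.3, 6.2]
gripper_width: 0.001
grasp_force: 3.4
```

Request:
jog_arm(rows=[{"x":0,"y":0,"z":0.5,"ax":0,"ay":0,"az":0,"fingers":0},{"x":0,"y":0,"z":0.5,"ax":0,"ay":0,"az":0,"fingers":0},{"x":0,"y":0,"z":0.5,"ax":0,"ay":0,"az":0,"fingers":0},{"x":0,"y":0,"z":0,"ax":0,"ay":0,"az":0,"fingers":0},{"x":0,"y":0,"z":0,"ax":0,"ay":0,"az":0,"fingers":0},{"x":0,"y":0,"z":0,"ax":0,"ay":0,"az":0,"fingers":0},{"x":0,"y":0,"z":0,"ax":0,"ay":0,"az":0,"fingers":0},{"x":0,"y":0,"z":0,"ax":0,"ay":0,"az":0,"fingers":0}])

```text
t: 6.8
eef_pos: [0.6383, 0.0326, 0.067]
tool_rot: [0.0, -0.116, 0.993, 0.0]
contact_force: [-7.4, -0.4, 17.6]
gripper_width: -0.003
grasp_force: 8.7
```

The lid is seated: hard contact at z = 0.067, level with the rim. Now lift and move to the handle and trigger.

Request:
jog_arm(rows=[{"x":0,"y":0,"z":-30,"ax":0,"ay":0,"az":0,"fingers":0},{"x":0,"y":0,"z":-40,"ax":0,"ay":0,"az":0,"fingers":0},{"x":0,"y":0,"z":-25,"ax":0,"ay":0,"az":0,"fingers":85},{"x":40,"y":-18,"z":0,"ax":0,"ay":0,"az":0,"fingers":85},{"x":40,"y":-18,"z":0,"ax":0,"ay":0,"az":0,"fingers":85},{"x":40,"y":-18,"z":0,"ax":0,"ay":0,"az":0,"fingers":85},{"x":36,"y":-18,"z":0,"ax":0,"ay":0,"az":0,"fingers":85},{"x":0,"y":0,"z":0,"ax":0,"ay":0,"az":0,"fingers":85}])

```text
t: 7.6
eef_pos: [0.4985, -0.0776, 0.1598]
tool_rot: [-0.002, -0.112, 0.994, -0.0]
contact_force: [1.2, -0.3, 0.1]
gripper_width: 0.993
grasp_force: 0.0
```

```bash
python3 - <<'E'
from h import *
d=cam('wrist','w3.png');o=bot.get_obs();print(o['t'],o['eef_pos'],o['tool_rot'],o['q'],o['contact_force'])
pickle.dump((d,o),open('w3.pkl','wb'))
E
```

```text
7.65 [ 0.50121163 -0.07539339  0.1601798 ] [-2.62612559e-04 -1.13723515e-01  9.93512392e-01 -1.41464206e-04] [-0.11636686  0.28950191  0.16904055  2.03207614 -0.0649091   0.82544359
  1.88858045] [ 0.38440933  0.01646641 -0.14362945]
```

View pics/w3.png

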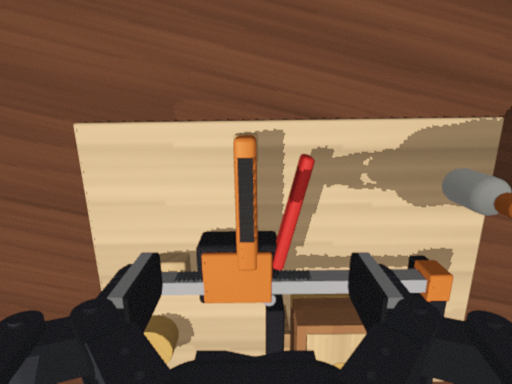

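The wrist view shows the handle from (246,138) to (247,265), with edges at 236 and 257 on row 190. The trigger runs from (306,157) to (279,268). The fingers stand either side at the bottom of the picture.

```bash
python3 - <<'E'
from h import *
from scipy.spatial.transform import Rotation as R
d,o=pickle.load(open('w3.pkl','rb'));M=R.from_quat(o['tool_rot'],scalar_first=True).as_matrix()
d0=pickle.load(open('w2.pkl','rb'))
print('handle root z',tri(d,(238,138),d0,(149,0))[0]) if 0 else None
# two-view height check: head corner/handle-root corner and slide-block corner
print('trig root',tri(d,(279,268),d0,(187,77)),'slideblk',tri(d,(436,280),d0,(335,95)))
for n,u,v,z in[('hend',246,138,.058),('hL190',236.5,190,.058),('hR190',257,190,.058),('hL230',238,230,.058),('tend',306,157,.056),('tL190',291,190,.056),('tR190',306,190,.056),('tL230',283,230,.056),('headbot',237,302,.06),('headtop',237,250,.06)]:
    P=plane(d,u,v,z);print(n,P.round(4),'tool mm',((P-o['eef_pos'])@M*1000).round(1))
E
```

```text
trig root (array([ 0.55638976, -0.04387927,  0.05160943]), np.float64(0.001078726509160334)) slideblk (array([0.53929619, 0.09648358, 0.04612936]), np.float64(0.0008197406994639324))
hend [ 0.4536 -0.0951  0.058 ] tool mm [ 50.7  -8.4 102.2]
hL190 [ 0.4945 -0.0936  0.058 ] tool mm [ 10.6 -16.2 102.2]
hR190 [ 0.4909 -0.0781  0.058 ] tool mm [ 10.6  -0.2 102.2]
hL230 [ 0.527  -0.0855  0.058 ] tool mm [-22.9 -15.6 102.2]
tend [ 0.4576 -0.0473  0.056 ] tool mm [ 36.1  37.2 104.2]
tL190 [ 0.4854 -0.0518  0.056 ] tool mm [ 10.   26.5 104.2]
tR190 [ 0.4828 -0.0403  0.056 ] tool mm [ 10.   38.3 104.2]
tL230 [ 0.5196 -0.0496  0.056 ] tool mm [-23.8  21.  104.2]
headbot [ 0.5914 -0.0725  0.06  ] tool mm [-88.6 -17.5 100.1]
headtop [ 0.5435 -0.0827  0.06  ] tool mm [-39.6 -16.6 100.2]
```

Request:
jog_arm(rows=[{"x":6,"y":11,"z":0,"ax":0,"ay":0,"az":0,"fingers":85},{"x":0,"y":0,"z":0,"ax":0,"ay":0,"az":0,"fingers":85},{"x":0,"y":0,"z":35,"ax":0,"ay":0,"az":0,"fingers":85},{"x":0,"y":0,"z":35,"ax":0,"ay":0,"az":0,"fingers":85},{"x":0,"y":0,"z":30,"ax":0,"ay":0,"az":0,"fingers":85},{"x":0,"y":0,"z":20,"ax":0,"ay":0,"az":0,"fingers":85},{"x":0,"y":0,"z":10,"ax":0,"ay":0,"az":0,"fingers":85},{"x":0,"y":0,"z":8,"ax":0,"ay":0,"az":0,"fingers":85}])

```text
t: 8.45
eef_pos: [0.4951, -0.0631, 0.0216]
tool_rot: [-0.0, -0.117, 0.993, 0.0]
contact_force: [0.4, 0.3, 1.0]
gripper_width: 0.994
grasp_force: 0.0
```

Request:
jog_arm(rows=[{"x":0,"y":0,"z":0,"ax":0,"ay":0,"az":0,"fingers":85},{"x":0,"y":-6,"z":0,"ax":0,"ay":0,"az":0,"fingers":85},{"x":0,"y":-6,"z":0,"ax":0,"ay":0,"az":0,"fingers":78},{"x":0,"y":0,"z":0,"ax":0,"ay":0,"az":0,"fingers":76},{"x":0,"y":0,"z":0,"ax":0,"ay":0,"az":0,"fingers":76},{"x":0,"y":0,"z":0,"ax":0,"ay":0,"az":0,"fingers":76},{"x":0,"y":0,"z":0,"ax":0,"ay":0,"az":0,"fingers":76},{"x":0,"y":0,"z":0,"ax":0,"ay":0,"az":0,"fingers":76}], force=30)

```text
t: 9.25
eef_pos: [0.4976, -0.0754, 0.0224]
tool_rot: [0.0, -0.116, 0.993, 0.0]
contact_force: [1.5, 1.8, 1.5]
gripper_width: 0.889
grasp_force: 0.7
```

```bash
cat >> h.py <<'E'
def both(name):
    s=cam('scene',name+'s.png');d=cam('side',name+'d.png')
    a=s['pixels'][195:275,170:300];b=d['pixels'][180:250,230:340]
    c=np.zeros((600,650,3),np.uint8);c[:320,:520]=cv2.resize(a,(520,320),interpolation=2);c[320:600,:440]=cv2.resize(b,(440,280),interpolation=2)
    cv2.imwrite('pics/'+name+'.png',c[...,::-1]);return s,d
def red(s):
    h=cv2.cvtColor(s['pixels'],cv2.COLOR_RGB2HSV);m=cv2.inRange(h,(0,170,90),(4,255,255))|cv2.inRange(h,(175,170,90),(180,255,255))
    m[:,:235]=0;m[:,275:]=0;m[:225]=0;m[265:]=0
    n,l,st,c=cv2.connectedComponentsWithStats(m);return [(st[i].tolist(),c[i].round(1).tolist()) for i in range(1,n) if st[i,4]>4]
E
python3 - <<'E'
from h import *
s,d=both('b1');o=bot.get_obs();print(o['t'],o['eef_pos'],o['gripper_width'],o['grasp_force'],o['contact_force'],red(s))
E
```

```text
9.35 [ 0.49750891 -0.07554251  0.02233333] 0.8915260500561685 0.733051443239674 [ 1.04593647  0.61241495 -0.41082957] [([246, 232, 8, 18, 69], [248.8, 240.1])]
```

View pics/b1.png

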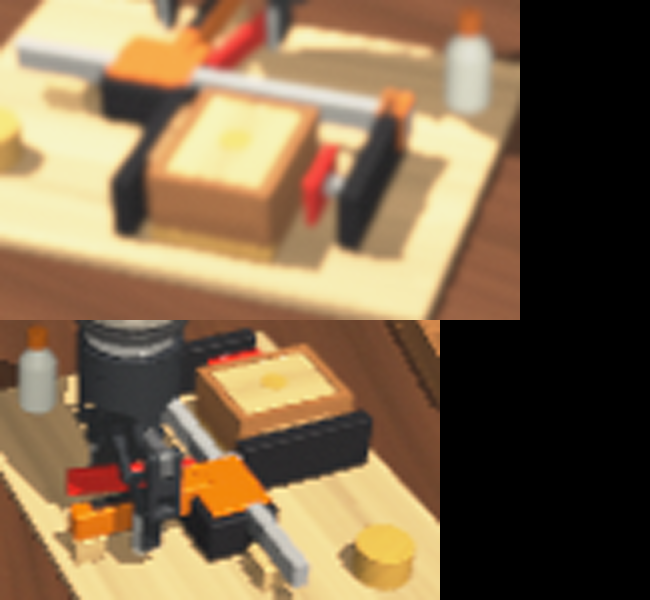

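The close view shows the lid flush. One finger stands on each side of the handle and trigger, and the pad is free, with its red part at scene (249,240). First stroke.

Request:
jog_arm(rows=[{"x":1,"y":-2,"z":0,"ax":0,"ay":0,"az":0,"fingers":76},{"x":0,"y":0,"z":0,"ax":0,"ay":0,"az":0,"fingers":60},{"x":0,"y":0,"z":0,"ax":0,"ay":0,"az":0,"fingers":45},{"x":0,"y":0,"z":0,"ax":0,"ay":0,"az":0,"fingers":33},{"x":0,"y":0,"z":0,"ax":0,"ay":0,"az":0,"fingers":33},{"x":0,"y":0,"z":0,"ax":0,"ay":0,"az":0,"fingers":33},{"x":0,"y":0,"z":0,"ax":0,"ay":0,"az":0,"fingers":33},{"x":0,"y":0,"z":0,"ax":0,"ay":0,"az":0,"fingers":33}], force=30)

```text
t: 10.15
eef_pos: [0.4963, -0.0781, 0.0222]
tool_rot: [-0.0, -0.116, 0.993, -0.0]
contact_force: [-3.1, 0.7, 3.4]
gripper_width: 0.387
grasp_force: 2.8
```

```bash
cat >> h.py <<'E'
def orange(s):
    # slide block: orange mask right of the head; weighted centroid -> clamp x via plane z=.06
    h=cv2.cvtColor(s['pixels'],cv2.COLOR_RGB2HSV);m=cv2.inRange(h,(5,190,150),(16,255,255));m[:,:240]=0;m[:,278:]=0;m[:210]=0;m[232:]=0
    M=cv2.moments(m,True);return M['m00'],M['m10']/M['m00'],M['m01']/M['m00']
def meas(s):
    ex=np.array([-.230,.973,0]);B=[0.5,-.07,0]
    a,u,v=orange(s);r=red(s)
    r=max(r,key=lambda t:t[0][4]) if r else None
    out=['blk a%d %.2f,%.2f x=%.1f'%(a,u,v,1000*(plane(s,u,v,.058)-B)@ex)]
    if r: out.append('pad x=%.1f'%(1000*(plane(s,*r[1],.05)-B)@ex)+str(r))
    return out
E
python3 - <<'E'
from h import *
s0=dict(cam('scene'));print('now',meas(s0))
p=cv2.imread('pics/b1s.png')[...,::-1];s0['pixels']=p.copy();print('before',meas(s0));o=bot.get_obs();print(o['eef_pos'],o['gripper_width']*85.4,o['grasp_force'],o['contact_force'])
E
```

```text
Traceback (most recent call last):
  File "h.py", line 35, in meas
    a,u,v=orange(s);r=red(s)
          ~~~~~~^^^
  File "h.py", line 32, in orange
    M=cv2.moments(m,True);return M['m00'],M['m10']/M['m00'],M['m01']/M['m00']
                                          ~~~~~~~~^~~~~~~~~
ZeroDivisionError: float division by zero
```

```bash
python3 - <<'E'
from h import *
p=cv2.imread('pics/b1s.png');h=cv2.cvtColor(p,cv2.COLOR_BGR2HSV);print(h[218:228,264:274].tolist()[2:9:2])
E
sed -i 's/(5,190,150),(16,255,255)/(5,140,130),(19,255,255)/;s/m\[:210\]=0;m\[232:\]=0/m[:212]=0;m[230:]=0/' h.py
python3 - <<'E'
from h import *
s0=dict(cam('scene'));print('now',meas(s0))
p=cv2.imread('pics/b1s.png')[...,::-1];s0['pixels']=p.copy();print('before',meas(s0));o=bot.get_obs();print(o['t'],o['eef_pos'],o['gripper_width']*85.4,o['grasp_force'],o['contact_force'])
E
```

```text
[[[15, 71, 232], [13, 120, 232], [12, 154, 220], [11, 167, 205], [12, 172, 220], [13, 175, 238], [15, 176, 245], [15, 175, 246], [13, 169, 237], [13, 141, 206]], [[11, 94, 222], [11, 133, 203], [11, 145, 169], [11, 150, 168], [11, 168, 204], [12, 177, 233], [13, 178, 242], [12, 166, 235], [11, 129, 205], [14, 96, 188]], [[11, 75, 125], [9, 84, 100], [8, 72, 85], [8, 87, 94], [10, 131, 117], [10, 162, 159], [11, 161, 188], [11, 121, 179], [14, 82, 183], [18, 86, 226]], [[0, 14, 74], [0, 8, 63], [0, 8, 62], [0, 16, 62], [7, 72, 74], [10, 143, 109], [11, 139, 143], [12, 100, 155], [16, 78, 184], [21, 82, 236]]]
now ['blk a68 259.94,221.96 x=131.6', 'pad x=118.0([243, 231, 8, 19, 79], [245.8, 239.7])']
before ['blk a66 262.52,222.30 x=138.6', 'pad x=125.8([246, 232, 8, 18, 69], [248.8, 240.1])']
10.25 [ 0.49634449 -0.07814104  0.02215337] 33.20389173112295 2.929737903177738 [-3.05986704  0.27533749  3.47492325]
```

The stroke drew the jaw in about 7.5 mm. Release and squeeze again.

Request:
jog_arm(rows=[{"x":0,"y":0,"z":0,"ax":0,"ay":0,"az":0,"fingers":50},{"x":0,"y":0,"z":0,"ax":0,"ay":0,"az":0,"fingers":65},{"x":0,"y":0,"z":0,"ax":0,"ay":0,"az":0,"fingers":82},{"x":0,"y":0,"z":0,"ax":0,"ay":0,"az":0,"fingers":82},{"x":0,"y":0,"z":0,"ax":0,"ay":0,"az":0,"fingers":82},{"x":0,"y":0,"z":0,"ax":0,"ay":0,"az":0,"fingers":82},{"x":0,"y":0,"z":0,"ax":0,"ay":0,"az":0,"fingers":82},{"x":0,"y":0,"z":0,"ax":0,"ay":0,"az":0,"fingers":82}])

```text
t: 11.05
eef_pos: [0.4972, -0.0779, 0.0224]
tool_rot: [0.0, -0.116, 0.993, -0.0]
contact_force: [1.0, 1.5, 0.1]
gripper_width: 0.962
grasp_force: 0.7
```

```bash
python3 - <<'E'
from h import *
print(meas(cam('scene','r1.png')))
E
```

```text
['blk a69 260.26,221.99 x=132.4', 'pad x=118.0([243, 231, 8, 19, 78], [245.8, 239.7])']
```

Request:
jog_arm(rows=[{"x":0,"y":0,"z":0,"ax":0,"ay":0,"az":0,"fingers":70},{"x":0,"y":0,"z":0,"ax":0,"ay":0,"az":0,"fingers":60},{"x":0,"y":0,"z":0,"ax":0,"ay":0,"az":0,"fingers":50},{"x":0,"y":0,"z":0,"ax":0,"ay":0,"az":0,"fingers":40},{"x":0,"y":0,"z":0,"ax":0,"ay":0,"az":0,"fingers":33},{"x":0,"y":0,"z":0,"ax":0,"ay":0,"az":0,"fingers":33},{"x":0,"y":0,"z":0,"ax":0,"ay":0,"az":0,"fingers":33},{"x":0,"y":0,"z":0,"ax":0,"ay":0,"az":0,"fingers":33}])

```text
t: 11.9
eef_pos: [0.4966, -0.0781, 0.0223]
tool_rot: [-0.0, -0.116, 0.993, -0.0]
contact_force: [-1.8, 0.9, 3.2]
gripper_width: 0.389
grasp_force: 2.6
```

```bash
python3 - <<'E'
from h import *
print(meas(cam('scene','r2.png')));print(bot.get_obs()['grasp_force'])
E
```

```text
['blk a65 259.18,222.65 x=130.7', 'pad x=114.6([242, 230, 8, 20, 70], [244.6, 239.4])']
2.6590063981711864
```

Request:
jog_arm(rows=[{"x":0,"y":0,"z":0,"ax":0,"ay":0,"az":0,"fingers":50},{"x":0,"y":0,"z":0,"ax":0,"ay":0,"az":0,"fingers":65},{"x":0,"y":0,"z":0,"ax":0,"ay":0,"az":0,"fingers":82},{"x":0,"y":0,"z":0,"ax":0,"ay":0,"az":0,"fingers":82},{"x":0,"y":0,"z":0,"ax":0,"ay":0,"az":0,"fingers":82},{"x":0,"y":0,"z":0,"ax":0,"ay":0,"az":0,"fingers":82},{"x":0,"y":0,"z":0,"ax":0,"ay":0,"az":0,"fingers":82},{"x":0,"y":0,"z":0,"ax":0,"ay":0,"az":0,"fingers":82}])

```text
t: 12.75
eef_pos: [0.4971, -0.0779, 0.0224]
tool_rot: [0.0, -0.116, 0.993, -0.0]
contact_force: [0.3, 0.9, -1.3]
gripper_width: 0.962
grasp_force: 0.7
```

```bash
cat >> h.py <<'E'
def jaw(s):
    p=s['pixels'].max(2);m=(p<95).astype(np.uint8);m[:,:244]=0;m[:,282:]=0;m[:222]=0;m[262:]=0
    n,l,st,c=cv2.connectedComponentsWithStats(m);i=1+st[1:,4].argmax();return st[i].tolist(),c[i].round(2).tolist(),round(1000*float((plane(s,*c[i],.045)-[.5,-.07,0])@[-.23,.973,0]),1)
E
python3 - <<'E'
from h import *
s=dict(cam('scene','r3.png'))
for f in('b1s','r1','r2','r3'):
    s['pixels']=cv2.imread(f'pics/{f}.png')[...,::-1].copy();print(f,jaw(s),meas(s))
E
```

```text
b1s ([255, 224, 16, 33, 269], [261.76, 240.26], 155.3) ['blk a66 262.52,222.30 x=138.6', 'pad x=125.8([246, 232, 8, 18, 69], [248.8, 240.1])']
r1 ([252, 224, 16, 32, 274], [259.03, 239.59], 147.8) ['blk a69 260.26,221.99 x=132.4', 'pad x=118.0([243, 231, 8, 19, 78], [245.8, 239.7])']
r2 ([250, 222, 16, 34, 288], [257.26, 239.56], 143.4) ['blk a65 259.18,222.65 x=130.7', 'pad x=114.6([242, 230, 8, 20, 70], [244.6, 239.4])']
r3 ([250, 224, 16, 32, 280], [257.16, 239.98], 143.7) ['blk a74 259.27,222.20 x=130.3', 'pad x=115.1([242, 230, 8, 20, 71], [244.7, 239.6])']
```

Request:
jog_arm(rows=[{"x":0,"y":0,"z":0,"ax":0,"ay":0,"az":0,"fingers":70},{"x":0,"y":0,"z":0,"ax":0,"ay":0,"az":0,"fingers":60},{"x":0,"y":0,"z":0,"ax":0,"ay":0,"az":0,"fingers":50},{"x":0,"y":0,"z":0,"ax":0,"ay":0,"az":0,"fingers":40},{"x":0,"y":0,"z":0,"ax":0,"ay":0,"az":0,"fingers":33},{"x":0,"y":0,"z":0,"ax":0,"ay":0,"az":0,"fingers":33},{"x":0,"y":0,"z":0,"ax":0,"ay":0,"az":0,"fingers":33},{"x":0,"y":0,"z":0,"ax":0,"ay":0,"az":0,"fingers":33}])

```text
t: 13.6
eef_pos: [0.4966, -0.0781, 0.0223]
tool_rot: [-0.0, -0.116, 0.993, -0.0]
contact_force: [-2.9, 2.9, 4.6]
gripper_width: 0.385
grasp_force: 3.2
```

```bash
python3 - <<'E'
from h import *
s=cam('scene','r4.png');print(jaw(s),meas(s))
E
```

```text
([249, 223, 16, 33, 282], [256.05, 239.35], 140.2) ['blk a72 257.47,221.75 x=125.1', 'pad x=111.7([240, 230, 9, 20, 68], [243.5, 239.2])']
```

Request:
jog_arm(rows=[{"x":0,"y":0,"z":0,"ax":0,"ay":0,"az":0,"fingers":50},{"x":0,"y":0,"z":0,"ax":0,"ay":0,"az":0,"fingers":65},{"x":0,"y":0,"z":0,"ax":0,"ay":0,"az":0,"fingers":82},{"x":0,"y":0,"z":0,"ax":0,"ay":0,"az":0,"fingers":82},{"x":0,"y":0,"z":0,"ax":0,"ay":0,"az":0,"fingers":82},{"x":0,"y":0,"z":0,"ax":0,"ay":0,"az":0,"fingers":82},{"x":0,"y":0,"z":0,"ax":0,"ay":0,"az":0,"fingers":82},{"x":0,"y":0,"z":0,"ax":0,"ay":0,"az":0,"fingers":82}])

```text
t: 14.45
eef_pos: [0.4971, -0.0779, 0.0224]
tool_rot: [0.0, -0.116, 0.993, -0.0]
contact_force: [0.9, 2.0, -0.2]
gripper_width: 0.959
grasp_force: 0.7
```

```bash
python3 - <<'E'
from h import *
s=cam('scene','r5.png');print(jaw(s),meas(s))
E
```

```text
([249, 224, 16, 32, 277], [256.06, 239.58], 140.5) ['blk a78 257.49,221.77 x=125.1', 'pad x=111.8([241, 230, 8, 20, 66], [243.5, 239.3])']
```

Request:
jog_arm(rows=[{"x":0,"y":0,"z":0,"ax":0,"ay":0,"az":0,"fingers":70},{"x":0,"y":0,"z":0,"ax":0,"ay":0,"az":0,"fingers":60},{"x":0,"y":0,"z":0,"ax":0,"ay":0,"az":0,"fingers":50},{"x":0,"y":0,"z":0,"ax":0,"ay":0,"az":0,"fingers":40},{"x":0,"y":0,"z":0,"ax":0,"ay":0,"az":0,"fingers":33},{"x":0,"y":0,"z":0,"ax":0,"ay":0,"az":0,"fingers":33},{"x":0,"y":0,"z":0,"ax":0,"ay":0,"az":0,"fingers":33},{"x":0,"y":0,"z":0,"ax":0,"ay":0,"az":0,"fingers":33}])

```text
t: 15.3
eef_pos: [0.4966, -0.078, 0.0223]
tool_rot: [-0.0, -0.116, 0.993, -0.0]
contact_force: [-2.9, 1.6, 4.7]
gripper_width: 0.382
grasp_force: 3.5
```

```bash
python3 - <<'E'
from h import *
s,d=both('b2');print(jaw(s),meas(s))
E
```

```text
([247, 223, 17, 33, 290], [254.37, 239.4], 136.2) ['blk a69 256.39,222.26 x=123.1', 'pad x=109.3([240, 230, 7, 20, 67], [242.5, 239.2])']
```

View pics/b2.png

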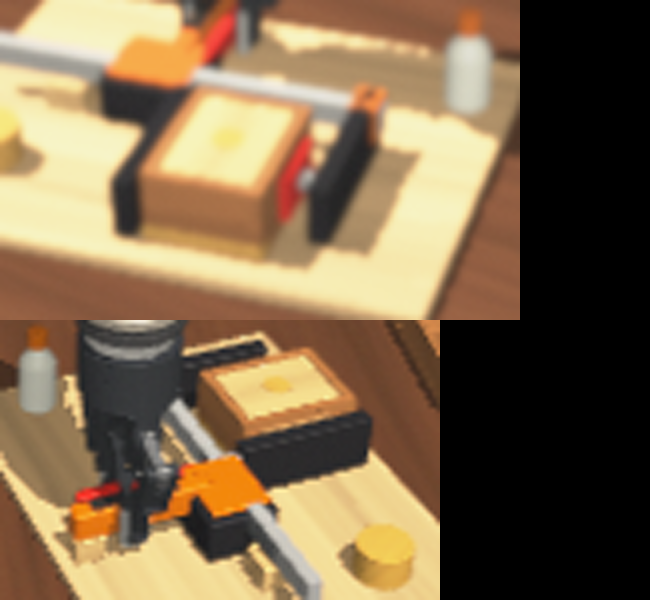

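The view shows the pad against the box at crop (295,180), and the box has moved towards the fixed jaw. I will continue and track the box too.

Request:
jog_arm(rows=[{"x":0,"y":0,"z":0,"ax":0,"ay":0,"az":0,"fingers":50},{"x":0,"y":0,"z":0,"ax":0,"ay":0,"az":0,"fingers":65},{"x":0,"y":0,"z":0,"ax":0,"ay":0,"az":0,"fingers":82},{"x":0,"y":0,"z":0,"ax":0,"ay":0,"az":0,"fingers":82},{"x":0,"y":0,"z":0,"ax":0,"ay":0,"az":0,"fingers":82},{"x":0,"y":0,"z":0,"ax":0,"ay":0,"az":0,"fingers":82},{"x":0,"y":0,"z":0,"ax":0,"ay":0,"az":0,"fingers":82},{"x":0,"y":0,"z":0,"ax":0,"ay":0,"az":0,"fingers":82}])

```text
t: 16.2
eef_pos: [0.4971, -0.0779, 0.0224]
tool_rot: [0.0, -0.116, 0.993, -0.0]
contact_force: [1.2, 0.5, -0.7]
gripper_width: 0.962
grasp_force: 0.7
```

```bash
cat >> h.py <<'E'
def lid(s):
    p=s['pixels'].astype(int);m=((p[...,1]>185)&(p[...,0]>215)).astype(np.uint8);m[:,:203]=0;m[:,249:]=0;m[:217]=0;m[246:]=0
    n,l,st,c=cv2.connectedComponentsWithStats(m);i=l[236,222];return st[i].tolist(),c[i].round(2).tolist(),round(1000*float((plane(s,*c[i],.067)-[.5,-.07,0])@[-.23,.973,0]),1)
E
python3 - <<'E'
from h import *
s=dict(cam('scene','r6.png'))
for f in('b1s','r2','r4','b2s','r6'):
    s['pixels']=cv2.imread(f'pics/{f}.png')[...,::-1].copy();print(f,lid(s),jaw(s),meas(s)[1])
E
```

```text
b1s ([211, 218, 35, 24, 533], [228.08, 230.04], 69.0) ([255, 224, 16, 33, 269], [261.76, 240.26], 155.3) pad x=125.8([246, 232, 8, 18, 69], [248.8, 240.1])
r2 ([211, 218, 35, 24, 531], [228.1, 230.04], 69.1) ([250, 222, 16, 34, 288], [257.26, 239.56], 143.4) pad x=114.6([242, 230, 8, 20, 70], [244.6, 239.4])
r4 ([210, 218, 34, 24, 523], [227.17, 229.84], 66.5) ([249, 223, 16, 33, 282], [256.05, 239.35], 140.2) pad x=111.7([240, 230, 9, 20, 68], [243.5, 239.2])
b2s ([210, 218, 33, 24, 522], [226.33, 229.71], 64.3) ([247, 223, 17, 33, 290], [254.37, 239.4], 136.2) pad x=109.3([240, 230, 7, 20, 67], [242.5, 239.2])
r6 ([210, 218, 33, 24, 523], [226.34, 229.69], 64.2) ([248, 224, 16, 32, 279], [255.14, 239.51], 138.2) pad x=109.6([240, 230, 8, 20, 71], [242.6, 239.3])
```

Request:
jog_arm(rows=[{"x":0,"y":0,"z":0,"ax":0,"ay":0,"az":0,"fingers":70},{"x":0,"y":0,"z":0,"ax":0,"ay":0,"az":0,"fingers":60},{"x":0,"y":0,"z":0,"ax":0,"ay":0,"az":0,"fingers":50},{"x":0,"y":0,"z":0,"ax":0,"ay":0,"az":0,"fingers":40},{"x":0,"y":0,"z":0,"ax":0,"ay":0,"az":0,"fingers":33},{"x":0,"y":0,"z":0,"ax":0,"ay":0,"az":0,"fingers":33},{"x":0,"y":0,"z":0,"ax":0,"ay":0,"az":0,"fingers":33},{"x":0,"y":0,"z":0,"ax":0,"ay":0,"az":0,"fingers":33}])

```text
t: 17.05
eef_pos: [0.4966, -0.078, 0.0224]
tool_rot: [-0.0, -0.116, 0.993, -0.0]
contact_force: [-2.6, 3.1, 5.6]
gripper_width: 0.39
grasp_force: 4.5
```

```bash
python3 - <<'E'
from h import *
s=cam('scene','r7.png');print(lid(s),jaw(s),meas(s)[1:])
E
```

```text
([210, 218, 33, 24, 522], [226.34, 229.67], 64.2) ([246, 223, 17, 33, 291], [253.02, 239.13], 132.5) ['pad x=109.9([240, 230, 8, 20, 70], [242.6, 239.5])']
```

Request:
jog_arm(rows=[{"x":0,"y":0,"z":0,"ax":0,"ay":0,"az":0,"fingers":32},{"x":0,"y":0,"z":0,"ax":0,"ay":0,"az":0,"fingers":32},{"x":0,"y":0,"z":0,"ax":0,"ay":0,"az":0,"fingers":32},{"x":0,"y":0,"z":0,"ax":0,"ay":0,"az":0,"fingers":32},{"x":0,"y":0,"z":0,"ax":0,"ay":0,"az":0,"fingers":32},{"x":0,"y":0,"z":0,"ax":0,"ay":0,"az":0,"fingers":32},{"x":0,"y":0,"z":0,"ax":0,"ay":0,"az":0,"fingers":32},{"x":0,"y":0,"z":0,"ax":0,"ay":0,"az":0,"fingers":32}])

```text
t: 17.9
eef_pos: [0.4966, -0.0785, 0.0225]
tool_rot: [-0.0, -0.116, 0.993, -0.0]
contact_force: [-2.7, 1.9, 5.5]
gripper_width: 0.378
grasp_force: 6.7
```

```bash
python3 - <<'E'
from h import *
s,d=both('b3');print(lid(s),jaw(s),meas(s)[1:])
E
```

```text
([210, 218, 33, 24, 522], [226.33, 229.71], 64.3) ([246, 223, 17, 33, 290], [253.07, 238.94], 132.4) ['pad x=110.1([240, 230, 8, 20, 73], [242.6, 239.6])']
```

View pics/b3.png

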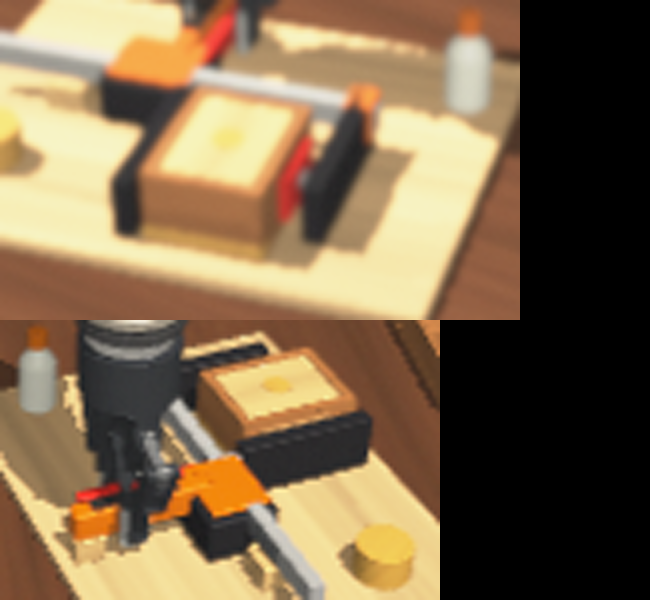

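The box sits against the fixed jaw, with the pad pressed in about 6 to 7 mm of 14. A visible gap remains between pad and jaw at crop (308,180). The lid is flush and the trigger is held squeezed.

```bash
python3 -c "
from station import bot
print(bot.hand_in())"
```

```text
the job is handed in; nothing more can be done
None
```

I pressed the lid flush with the rim, then gripped the box with five trigger strokes. The pad is pressed in roughly 6 to 7 of its 14 mm by camera measurement. I handed the job in at about 18 s with the trigger still held squeezed; no verdict came back.

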